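# Present a stacked heel over its cemented seat

## Robot

A 6-joint arm with a two-finger parallel gripper is mounted at the origin on a cart in front of the work surface, level with it; the furniture and walls round the work are solid. World frame = base frame: x ahead of the robot, y to its left, z up, the work surface at z = 0. Lengths are in m, angles in rad, forces in N, time in s.
With the tool pointing down it reaches from about 0.3 to 0.875 m from the base axis. Payload 4.2 kg.
Tool frame: the origin (TCP) lies at the very end of the fingers, on their centre line; the grasp point (between the pads) lies env.hold_point_z behind it (env.hold_point_z is the distance from the TCP to the grasp point, in m); z points along the fingers, y is the line along which they close (so a half turn about z gives the same grasp; the last joint's range is limited). The gripper opens to 85 mm and grips with 20 to 120 N. Pads are 22 mm wide; open, the fingers measure 114 mm over their backs; the gripper's body (76 mm by 85 mm) begins 54 mm behind the grasp point. The pads swing forward as they close: fully open they stand 13 mm farther back than shut.
Start: joints at [-1.166, 0.32, 1.565, -0, 1.257, -0.02], TCP at [0.237, -0.524, 0.231] pointing down, gripper open.
Joint ranges: [-3.11, 3.11], [-0.84, 2.01], [0.21, 2.61], [-1.34, 4.49], [0.05, 2.63], [-2.56, 2.56]. Speed limits (rad/s): [2.57, 2.57, 3.14, 3.14, 3.14, 3.14].

## Interface

Orientations are given as a unit quaternion [w, x, y, z].
In Python, from bench import env gives the robot as it stands. The module is installed in compiled form; this text tells all that it offers.
- The arm moves only by the tool step_arm, never from a script. Its argument "moves" is a list of rows, each an object of numbers: "wx", "wy", "wz": the turn, a rotation vector about the tool's x, y, z in degrees; "dx", "dy", "dz": the shift along the tool's x, y, z in m; "gripper": the gripper command: -1 is shut, 1 is fully open, values between are in proportion. A call has 1 to 12 rows; each row shifts and turns the commanded pose from where the row before left it, along the tool's axes as they then stand; what a row does not reach is not made up. A row lasts 1/8 s, in which the tool goes at most 62.5 mm and 10.7 degrees, less where a joint would pass 70% of its speed; a pose out of reach is approached as far as the arm can. A call is refused whole if a number of a shift passes 0.0625 or a number of a turn 10.7, either way. A call with a gripper value outside its range is refused whole. The fingers move at their own pace and stop on an object; "grip_force" is the grip in N (left out, the last holds). Time passes only in rows, so rows that do not move let the fingers close. It gives the time, the measured TCP pose, the force, the opening and the grip force at its end, in the units of the state.
- env.observe(): the state, without advancing time (a new reading comes with each control period).
- env.camera(name): name is "side" or "top"; returns the picture (420x560x3 uint8, blue, green, red); there is no depth.
- env.camera_model(name): a dict with "fov_y" (degrees; the focal length in pixels is half the picture's height over the tangent of half this angle, whatever the lens; pixels are square), "cx", "cy" (the principal point, pixels), "R" (3x3) and "t" (3): a world point X has camera coordinates R X + t. Camera axes: x right, y down, z forward; pixel columns grow to the right and rows downward; lengths in m; the calibration is good to about 2 mm. A picture is of the moment at which its call begins. camera_model takes no time and is no camera call.
- env.hand_in(): hands the job in; it is judged then, once.
Trained networks look in the newest picture that a camera, given by its name, has taken for a name from the list of things; names that differ only in an ending like _2 or _b are one class to them, and where a whole thing is asked for, a point or a joint stands for the part that bears it (a point fixed in the world has none). Each returns a list of dicts, best first, with "p" (0 to 1); they miss things now and then, are a little off and sometimes report something else, mostly with a low value. They report only what shows in the picture. A call takes as long as a camera call. They do not tell look-alikes from the thing itself.
- env.recognise(camera, thing): "xy" ([column, row] in pixels, amid what is visible of it).
- env.trace(camera, thing): "mask" (420x560 bool, what is visible of it) and "xy" ([column, row] in pixels, amid what is visible of it).
- env.landmark_of(camera, thing): "xy" ([column, row] in pixels: a listed point, or the origin of a listed thing).
The state is a dict: "t": time; "joints": joint angles; "qvel": joint speeds; "tau": joint torques, N m; "tcp_pos": TCP position; "eef_rot": TCP orientation; "wrist_force": force on the tool from outside, world axes, zero at the start; "ft_torque": the same for the moment, N m; "finger_gap": opening from 0.0 (shut) to 1.0 (fully open); "finger_force": force on a finger pad.
Only numpy, scipy, OpenCV 4.12 (cv2) and the standard library are available. Lean on these libraries where they do the work, as an engineer would, in place of code of your own. Each camera call takes 0.05 s, during which the arm holds its last target. There are 200 camera calls.

## Task

The sole on the gluing jig is ready for its heel. First swing the hinged steel hasp fully down over the staple so that it clamps the sole. Then pick up the taller of the two stacked heel blocks, carry it over the shoe that stands in between, and finish holding it still and level in the gripper about 8 mm above the D-shaped heel seat, squarely in line with the seat (flat side to flat side, round back to round back); the cement grabs at once, so the block must never touch the jig, and the shoe, the low heel block and the glue tube are left where they are.

Things in the scene. Friction and masses are not known exactly. Their poses are not given: they have to be found in the camera images.
- seat (a point): D-shaped leather heel seat, 52 mm wide (x), 60 mm long (y), on the brown sole of the fixed gluing jig. Point on its top face, 29 mm above the bench, midway between the straight sides; y to the sole's toe, z up. Flat side of the D 23 mm toward +y, round back 37 mm toward -y. The sole (5 mm thick) lies on the jig's pale wooden board.
- jig: The fixed pale wooden board of the gluing jig, 124 mm (x) by 190 mm (y), 18 mm thick. Origin on the bench under the sole; the board spans y -100 to +90 mm, the sole overhangs its toe end to y +124 mm. Axes as the seat, which lies at y -55 mm.
- hasp_hinge (a point): Hinge pin of the hasp on the jig, 34 mm above the bench, axes as the seat, pin along y. The steel hasp is a flat strap 26 mm wide, 4 mm thick, reaching 121 mm from the pin. Shut, it lies level along +x across the sole and a steel staple (to 53 mm above the bench, 90 to 107 mm from the pin) stands through the slot in its end.
- hasp (a joint): Hasp angle in rad: 0 shut, level over the sole, staple through its slot; 1.57 straight up over the pin; stop at 1.7. Starts at 1.1 to 1.5. Stiff hinge, stays where left; 1 to 2 N at 65 mm from the pin swings it. Push on its back (its -x face when open), toward +x and down.
- tall_centre (a point): Centre (20 mm above its underside) of the taller heel block, the one to use: stacked brown leather, D-shaped like the seat, 52 mm wide (x), 60 mm long (y), 40 mm high, loose, 70 to 150 g. Its parallel straight sides, 52 mm apart, run from y -11 to +23 mm of this point; flat side at +y, round back at -y (37 mm).
- tall_breast (a point): Middle of the flat side of the taller heel block, 23 mm toward +y from its centre point, same axes.
- low_centre (a point): Centre of the low heel block, a bystander: same outline and material but only 20 mm high; 10 mm above its underside. Loose; leave alone. The two blocks may change places.
- shoe: Worn dark lace-up leather shoe standing on the bench between the heel blocks and the jig: 277 mm long along its x, 91 mm wide (y), 105 mm high. Origin at the centre of its underside. Loose; leave it standing.
- cement: Big glue tube with white cap lying on the bench on the robot's side of the jig, 46 by 158 mm (along its y), 26 mm high. Origin at the centre of its underside. Loose; leave alone.
Things that resemble listed ones, but are neither listed nor needed, are in the scene too. What is shaped like the part that bears tall_centre but green is not meant.

How it is judged:
On the way, in this order (a step that is already met when the one before it is completed fails the run):
1. the hasp is swung fully down over the staple (value of joint hasp below 0.06 rad), for 0.2 s.
2. the taller heel block is carried over the shoe (height (world z) of tall_centre above 0.08 m and y of tall_centre in the frame of shoe between -0.06 and 0.06 m and x of tall_centre in the frame of shoe between -0.17 and 0.17 m), for 0.02 s.
At the end, for the whole second after the job is handed in: Hasp shut (under 0.06 rad); the gripper holds the taller block still, not touching the jig, its underside 2 to 16 mm above the seat, its centre within 6 mm of the seat's, turned under 0.12 rad from it with flat side over flat side, tilted under 0.1 rad (value of joint hasp below 0.06 rad and horizontal distance between tall_centre and seat below 0.006 m and z of tall_centre in the frame of seat between 0.022 and 0.036 m and angle between the y axis of tall_centre and the y axis of seat, either way round below 0.12 rad and y of tall_breast in the frame of seat above 0.01 m and angle between tall_centre's own z axis and vertical below 0.1 rad and contact force between heel_tall and the fingers above 1 N and contact force between heel_tall and jig below 0.05 N and linear speed of heel_tall below 0.01 m/s); the arm keeps its last pose, push and grip.
It fails at once if the taller heel block touches the jig (the cement would grab) (contact force between heel_tall and jig above 0.2 N).
It fails at once if the shoe, the low heel block or the glue tube is moved by more than 30 mm or the shoe is tipped (distance of any of shoe, low_centre, cement from where it was at the start of the episode above 0.03 m or angle between shoe's own z axis and vertical above 0.3 rad).
It also fails if it takes over 56 s, if anything falls off the work surface, if the arm or the gripper's body presses on something with over 40 N, if the wrist force passes 120 N, or if a joint passes its speed limit or range.

## Working session

There is one attempt and no reset: what is moved stays moved. The work goes in short steps, Python scripts to look and compute and a tool call to move; the robot and the scene stay as the last step left them, time stands still between calls to the robot, and variables do not carry over. Pictures are saved under pics/ and viewed, at most 10 in all, crops included, and the job is handed in when it is done.

Besides the shell and the picture viewer there is one more tool, called after ">>>" as name(argument=value, ...), one argument or row to a line, values as JSON. step_arm: Moves the arm, as the interface text tells. Its arguments: {"type":"object","properties":{"moves":{"type":"array"},"grip_force":{"type":"number"}},"required":["moves"]}

```bash
mkdir -p pics; cat > h.py <<'E'
import numpy as np, cv2
from bench import env
def ray(cam,uv):
    m=env.camera_model(cam); f=210/np.tan(np.radians(m['fov_y'])/2)
    R=np.array(m['R']);t=np.array(m['t'])
    d=R.T@np.array([(uv[0]-m['cx'])/f,(uv[1]-m['cy'])/f,1]); return -R.T@t,d
def atz(cam,uv,z):
    c,d=ray(cam,uv); return c+d*(z-c[2])/d[2]
def proj(cam,X):
    m=env.camera_model(cam); f=210/np.tan(np.radians(m['fov_y'])/2)
    p=np.array(m['R'])@np.array(X)+np.array(m['t']); return np.array([m['cx']+f*p[0]/p[2],m['cy']+f*p[1]/p[2]])
E
python3 - <<'E'
from h import *
a=env.camera("side");b=env.camera("top")
cv2.imwrite("pics/side.png",a);cv2.imwrite("pics/top.png",b)
print(env.hold_point_z,env.observe())
Z=dict(seat=.029,jig=0,hasp_hinge=.034,tall_centre=.02,tall_breast=.02,low_centre=.01,shoe=0,cement=0)
for c in("side","top"):
    print(c,ray(c,(280,210)))
    for n in Z:
        for r in env.landmark_of(c,n)[:3]: print(n,np.round(r['xy'],1),round(r['p'],2),np.round(atz(c,r['xy'],Z[n]),3))
E
```

```text
0.0187 {'t': 0.1, 'joints': array([-1.16595504e+00,  3.20214242e-01,  1.56555425e+00,  1.64638088e-05,
        1.25738088e+00, -1.99708866e-02]), 'qvel': array([-1.36715471e-03, -3.16420127e-03, -2.36691350e-03, -7.55600302e-05,
        1.28244216e-04, -2.25678264e-03]), 'tau': array([ 1.85236022e-04, -4.16407335e+01, -2.34703821e+01,  1.36184636e-05,
        4.87546276e-03, -1.00070071e-05]), 'tcp_pos': array([ 0.23684089, -0.52349594,  0.23057529]), 'eef_rot': array([-7.65489437e-04,  9.77526752e-01,  2.10809971e-01, -1.41176636e-04]), 'wrist_force': array([-0.28952497,  0.30360371, -0.61972378]), 'ft_torque': array([-0.05471958, -0.00526338,  0.0544709 ]), 'finger_force': 0.0, 'finger_gap': 1.0035688449442022}
side (array([0.32636483, 0.81981088, 0.50478389]), array([ 0.12873204, -0.87537106, -0.4666853 ]))
seat [168.  233.2] 0.78 [0.642 0.045 0.029]
seat [294.2 167.3] 0.57 [ 0.456 -0.284  0.029]
seat [162.8 265.3] 0.37 [0.616 0.144 0.029]
jig [160.7 267.3] 0.65 [0.635 0.109 0.   ]
hasp_hinge [182.3 256.7] 0.84 [0.59  0.122 0.034]
tall_centre [374.  184.9] 0.98 [ 0.276 -0.235  0.0
[... 311 characters left out ...]
  ]
top (array([ 0.34795681, -0.09288335,  0.90735589]), array([ 0.13775791,  0.00775754, -0.99044953]))
seat [220.5 132.1] 0.79 [0.653 0.05  0.029]
jig [199.5 139.7] 0.79 [0.645 0.105 0.   ]
hasp_hinge [191.4 158.5] 0.73 [0.59  0.115 0.034]
tall_centre [351.5 297.5] 0.83 [ 0.276 -0.242  0.02 ]
tall_centre [200.2 139.9] 0.74 [0.638 0.099 0.02 ]
tall_centre [378.9 148.7] 0.59 [ 0.613 -0.316  0.02 ]
tall_breast [373.2 148.2] 0.87 [ 0.614 -0.303  0.02 ]
tall_breast [341.6 293.7] 0.75 [ 0.284 -0.221  0.02 ]
low_centre [380.7 213.2] 0.83 [ 0.464 -0.317  0.01 ]
shoe [293.3 162.5] 0.58 [ 0.587 -0.118  0.   ]
cement [229.3 223.4] 0.93 [0.444 0.032 0.   ]
cement [199.4 142. ] 0.41 [0.639 0.105 0.   ]
```

View pics/top.png

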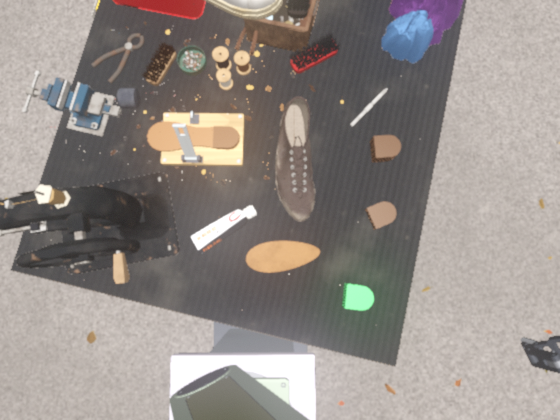

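View pics/side.png

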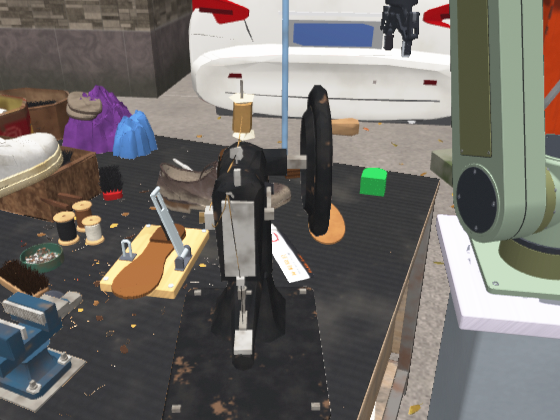

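Top view: the brown D blocks are at (387,147) and (381,214), and the green look-alike is at (358,297). The jig is at (200,139) with the hasp open, the shoe at (295,160) and the tube at (224,228). In the side view the sewing machine and shoe hide the brown blocks. I'll enlarge the top view to tell which one is taller.

```bash
python3 - <<'E'
from h import *
b=cv2.imread("pics/top.png")
A=cv2.resize(b[120:240,350:420],None,fx=5,fy=5,interpolation=cv2.INTER_CUBIC)
B=cv2.resize(b[105:175,140:250],None,fx=4,fy=4,interpolation=cv2.INTER_CUBIC)
o=np.zeros((600,800,3),np.uint8);o[:600,:350]=A;o[:280,355:795]=B
s=cv2.imread("pics/side.png");C=cv2.resize(s[175:300,95:215],None,fx=2.5,fy=2.5,interpolation=cv2.INTER_CUBIC);o[285:285+C.shape[0],355:355+C.shape[1]]=C
cv2.imwrite("pics/crop.png",o)
env.camera("top")
for n in("tall_centre","low_centre"):
  for r in env.trace("top",n)[:4]:
    m=r['mask'].astype(np.uint8); c=max(cv2.findContours(m,0,2)[0],key=cv2.contourArea)
    print(n,r['p'],r['xy'],m.sum(),cv2.minAreaRect(c))
E
```

```text
tall_centre 0.73 [357.6, 297.4] 684 ((358.3564147949219, 297.4356384277344), (30.05012321472168, 24.676923751831055), 5.710593223571777)
low_centre 0.93 [380.2, 211.3] 561 ((382.13897705078125, 213.55120849609375), (22.349769592285156, 27.1689395904541), 65.224853515625)
```

View pics/crop.png

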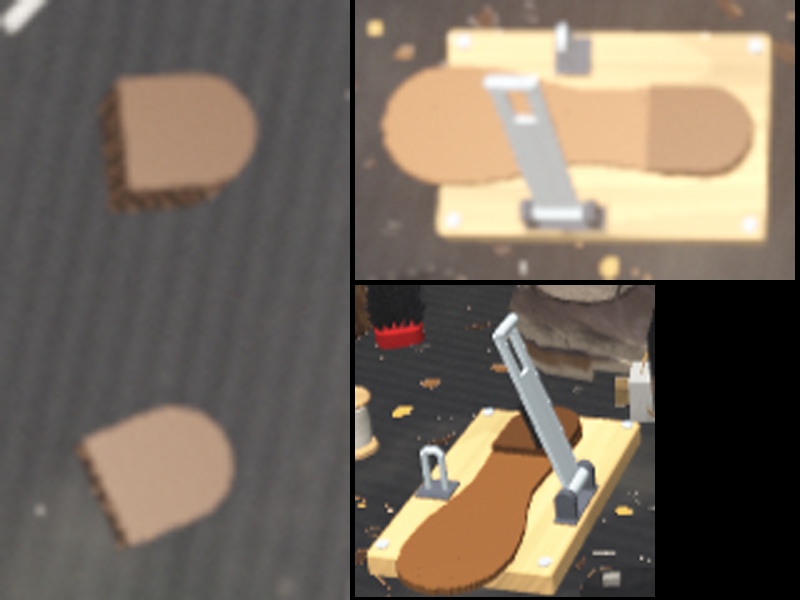

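The candidates are (387,147) and (381,214), plus green (358,297), which is excluded. In the crop the upper block shows clearly deeper side walls, about 5 px against 2, so (387,147) is the taller block. The lower one is the bystander. On the jig, the hasp leans slightly to +x, with its hinge on the robot side and the seat to the right. Next I'll get metric poses by fitting outlines.

```bash
cat > fit.py <<'E'
from h import *
from scipy.optimize import minimize
def dshape():
    # straight sides y -11..23, half width 26, round back to -37 (ellipse-ish arc)
    a=np.linspace(0,-np.pi,30); arc=np.c_[26*np.cos(a),-11+26*np.sin(a)]
    return np.r_[arc,[[-26,23],[26,23]]]/1000
def place(P,x,y,th,z):
    c,s=np.cos(th),np.sin(th); return np.c_[x+c*P[:,0]-s*P[:,1],y+s*P[:,0]+c*P[:,1],np.full(len(P),z)]
def poly(P,p,zs,cam="top"):
    pts=np.array([proj(cam,q) for z in zs for q in place(P,*p,z)],np.float32)
    return cv2.convexHull(pts)[:,0]
def fit(mask,P,p0,zs,cam="top",k=8):
    ys,xs=np.where(mask); x0,y0,x1,y1=xs.min()-8,ys.min()-8,xs.max()+9,ys.max()+9
    M=cv2.resize(mask[y0:y1,x0:x1].astype(np.float32),None,fx=k,fy=k,interpolation=cv2.INTER_LINEAR)>.5
    def cost(p):
        q=(poly(P,p,zs,cam)-[x0,y0]+.5)*k
        I=np.zeros(M.shape,np.uint8); cv2.fillPoly(I,[np.round(q*16).astype(np.int32)],1,shift=4)
        return 1-(I.astype(bool)&M).sum()/(I.astype(bool)|M).sum()
    s=np.array([[0,0,0],[.01,0,0],[0,.01,0],[0,0,.15]])+p0
    r=minimize(cost,p0,method="Nelder-Mead",options=dict(initial_simplex=s,xatol=1e-4,fatol=1e-5)); return r.x,r.fun
E
python3 - <<'E'
from fit import *
b=cv2.imread("pics/top.png")
def gc(rect):
    m=np.zeros(b.shape[:2],np.uint8); cv2.grabCut(b,m,rect,np.zeros((1,65)),np.zeros((1,65)),8,cv2.GC_INIT_WITH_RECT); return (m==1)|(m==3)
m=gc((367,130,39,36)); print("tall",m.sum(),fit(m,dshape(),[.613,-.32,0],(0,.04)))
for r in env.trace("top","low_centre")[:1]: print("low",fit(r['mask'],dshape(),[.464,-.317,.3],(0,.02)))
B=np.array([[-62,-100],[62,-100],[62,90],[-62,90]])/1000
hsv=cv2.cvtColor(b,cv2.COLOR_BGR2HSV); 
m=gc((142,106,108,66)); 
# board+sole outline
S=np.array([[x,124*1.] for x in ()])
c=np.array([[163,112.5],[243.75,113.75],[242.5,164.5],[161.25,165]])
W=np.array([atz("top",q,.018) for q in c]);print(np.round(W,4))
e=(W[1]-W[0]+W[2]-W[3]);print("len",np.linalg.norm(W[1]-W[0]),np.linalg.norm(W[3]-W[0]),"yaw from -y",np.arctan2(e[0],-e[1]))
ctr=W.mean(0);th=np.arctan2(e[0],-e[1]);yx=np.array([-np.sin(th),np.cos(th)]);print(ctr,"seat",ctr[:2]-.050*yx,"yaw",th)
seatD=np.array([[(650-355)/4+140,85/4+105],[(648-355)/4+140,168/4+105],[(753-355)/4+140,130/4+105]])
for q in seatD: print(atz("top",q,.029))
for q in [(530,212),(518,80),(570,210),(505,78)]: print(((q[0]-355)/4+140,q[1]/4+105))
for uv in [(140,215),(178,205),(60,200)]: print(atz("top",uv,.0),atz("top",uv,.25))
for r in env.trace("top","shoe")[:1]:
    ys,xs=np.where(r['mask']); print("shoe",r['xy'],[np.round(atz("top",q,.05),3) for q in ((xs[ys.argmin()],ys.min()),(xs[ys.argmax()],ys.max()))])
E
```

```text
Traceback (most recent call last):
  File "fit.py", line 20, in fit
    r=minimize(cost,p0,method="Nelder-Mead",options=dict(initial_simplex=s,xatol=1e-4,fatol=1e-5)); return r.x,r.fun
  File "fit.py", line 16, in cost
    q=(poly(P,p,zs,cam)-[x0,y0]+.5)*k
       ~~~~^^^^^^^^^^^^
  File "fit.py", line 10, in poly
    pts=np.array([proj(cam,q) for z in zs for q in place(P,*p,z)],np.float32)
                  ~~~~^^^^^^^
  File "h.py", line 10, in proj
    m=env.camera_model(cam); f=210/np.tan(np.radians(m['fov_y'])/2)
ValueError: time passes only in moves, steps and waits
```

```bash
sed -i 's/env.camera_model(cam)/cm(cam)/; s/^def ray/import functools\ncm=functools.cache(lambda c: env.camera_model(c))\ndef ray/' h.py
cat > m1.py <<'E'
from fit import *
b=cv2.imread("pics/top.png")
def gc(rect):
    m=np.zeros(b.shape[:2],np.uint8); cv2.grabCut(b,m,rect,np.zeros((1,65)),np.zeros((1,65)),8,cv2.GC_INIT_WITH_RECT); return (m==1)|(m==3)
m=gc((367,130,39,36)); print("tall",m.sum(),fit(m,dshape(),[.613,-.32,0],(0,.04)))
c=np.array([[163,112.5],[243.75,113.75],[242.5,164.5],[161.25,165]])
W=np.array([atz("top",q,.018) for q in c]);print(np.round(W,4))
e=(W[1]-W[0]+W[2]-W[3]);print("len",np.linalg.norm(W[1]-W[0]),np.linalg.norm(W[3]-W[0]))
ctr=W.mean(0);th=np.arctan2(e[0],-e[1]);yx=np.array([-np.sin(th),np.cos(th)]);print(ctr,"seat",ctr[:2]-.050*yx,"yaw",th)
seatD=np.array([[(650-355)/4+140,85/4+105],[(648-355)/4+140,168/4+105],[(753-355)/4+140,130/4+105]])
for q in seatD: print(atz("top",q,.029))
for q in [(565,212),(512,80)]: print("hasp",((q[0]-355)/4+140,q[1]/4+105), atz("top",((q[0]-355)/4+140,q[1]/4+105),.034))
for uv in [(140,215),(178,205)]: print(atz("top",uv,.0),atz("top",uv,.25))
for r in env.trace("top","shoe")[:1]:
    ys,xs=np.where(r['mask']); print("shoe",r['xy'],[np.round(atz("top",q,.05),3) for q in ((xs[ys.argmin()],ys.min()),(xs[ys.argmax()],ys.max()))])
for r in env.trace("top","low_centre")[:1]: print("low",fit(r['mask'],dshape(),[.464,-.317,.3],(0,.02)))
E
python3 m1.py
```

```text
tall 554 (array([ 0.61743458, -0.32803379, -0.0071377 ]), np.float64(0.22457423055032621))
[[ 7.062e-01  1.887e-01  1.800e-02]
 [ 7.014e-01 -2.000e-03  1.800e-02]
 [ 5.787e-01  2.000e-04  1.800e-02]
 [ 5.791e-01  1.884e-01  1.800e-02]]
len 0.19075897962942917 0.1271450635590644
[0.64134084 0.09384061 0.018     ] seat [0.64066331 0.0438452 ] yaw -0.013550837816063248
[0.66738503 0.06630004 0.029     ]
[0.61770923 0.06663375 0.029     ]
[0.63984526 0.00637089 0.029     ]
hasp (192.5, 158.0) [0.59067853 0.11262626 0.034     ]
hasp (179.25, 125.0) [0.66925815 0.14509187 0.034     ]
[0.46499759 0.23937824 0.        ] [0.43274983 0.14783158 0.25      ]
[0.48778833 0.15174099 0.        ] [0.44926113 0.08434066 0.25      ]
shoe [293.7, 161.6] [array([ 0.728, -0.127,  0.05 ]), array([ 0.443, -0.128,  0.05 ])]
low (array([ 0.46007316, -0.313405  ,  0.39499625]), np.float64(0.06492253117011837))
```

```bash
python3 - <<'E'
from fit import *
b=cv2.imread("pics/top.png")
f=lambda u,v:((u+.5)/5-.5+350,(v+.5)/5-.5+120)
for q in [(120,78),(130,188),(257,130),(190,73),(200,188)]: print(atz("top",f(*q),.04))
for q in [(110,208),(185,206)]: print("base",atz("top",f(*q),0))
hsv=cv2.cvtColor(b,cv2.COLOR_BGR2HSV); w=b[:,:,2].astype(int)-b[:,:,0]
R=np.zeros(w.shape,bool);R[128:170,364:410]=1
for t in (12,16,20,25):
    m=(w>t)&R; n,l,s,_=cv2.connectedComponentsWithStats(m.astype(np.uint8)); m=l==1+s[1:,4].argmax()
    print(t,m.sum(),*fit(m,dshape(),np.array([.613,-.32,0]),(0,.04)))
m=(w>150)
E
```

```text
[ 0.63900332 -0.30053098  0.04      ]
[ 0.58740598 -0.30302269  0.04      ]
[ 0.61400081 -0.36170415  0.04      ]
[ 0.64109243 -0.33250622  0.04      ]
[ 0.58714124 -0.33464132  0.04      ]
base [ 0.5888121  -0.30288665  0.        ]
base [ 0.58948727 -0.33832018  0.        ]
12 767 [ 0.61484878 -0.32497987  0.05740346] 0.06799103504482473
16 747 [ 0.61476187 -0.32484858  0.04335573] 0.04916972630173566
20 729 [ 0.61475547 -0.32443375  0.03402326] 0.03722895916070257
25 703 [ 0.61463382 -0.32452104  0.01610729] 0.03303238128309749
```

```bash
python3 - <<'E'
from h import *
def tri(a,b):
    A,d=ray("top",a);B,e=ray("side",b); M=np.c_[d,-e]; s=np.linalg.lstsq(M,B-A,rcond=None)[0]
    return (A+d*s[0]+B+e*s[1])/2,np.linalg.norm(A+d*s[0]-B-e*s[1])
print(tri((52,197),(242,115)),tri((125,262),(320,90)),tri((140,205),(245,145)))
for z in(.15,.2,.25,.3,.35): print(z,atz("top",(142,205),z))
E
```

```text
(array([0.45239873, 0.25569334, 0.32201911]), np.float64(0.0010330274620225708)) (array([0.36376963, 0.14090069, 0.32323868]), np.float64(0.020006918576283426)) (array([0.46186616, 0.15288056, 0.24462388]), np.float64(0.022497905185119335))
0.15 [0.46522744 0.18138324 0.15      ]
0.2 [0.45748533 0.16327639 0.2       ]
0.25 [0.44974322 0.14516954 0.25      ]
0.3 [0.44200111 0.12706269 0.3       ]
0.35 [0.434259   0.10895584 0.35      ]
```

>>> step_arm(
  moves=[
    {"wz": -9.4, "dz": -0.01},
    {"wz": -9.4, "dz": -0.01},
    {"wz": -9.4, "dz": -0.01},
    {"wz": -9.4, "dz": -0.01},
    {"wz": -9.4, "gripper": -1},
    {"wz": -9.4},
    {"wz": -9.3},
  ],
)

```text
$.moves[0]: bad value
```

>>> step_arm(
  moves=[
    {"wx": 0, "wy": 0, "wz": -9.4, "dx": 0, "dy": 0, "dz": -0.01, "gripper": -1},
    {"wx": 0, "wy": 0, "wz": -9.4, "dx": 0, "dy": 0, "dz": -0.01, "gripper": -1},
    {"wx": 0, "wy": 0, "wz": -9.4, "dx": 0, "dy": 0, "dz": -0.01, "gripper": -1},
    {"wx": 0, "wy": 0, "wz": -9.4, "dx": 0, "dy": 0, "dz": -0.01, "gripper": -1},
    {"wx": 0, "wy": 0, "wz": -9.4, "dx": 0, "dy": 0, "dz": 0, "gripper": -1},
    {"wx": 0, "wy": 0, "wz": -9.4, "dx": 0, "dy": 0, "dz": 0, "gripper": -1},
    {"wx": 0, "wy": 0, "wz": -9.3, "dx": 0, "dy": 0, "dz": 0, "gripper": -1},
  ],
)

```text
t: 2.02
tcp_pos: [0.237, -0.5239, 0.2714]
eef_rot: [0.0, 0.705, 0.709, -0.0]
wrist_force: [-0.3, 0.3, 0.1]
finger_gap: 0.001
finger_force: 0.0
```

>>> step_arm(
  moves=[
    {"wx": 0, "wy": 0, "wz": 0, "dx": 0.0526, "dy": 0.0257, "dz": 0, "gripper": -1},
    {"wx": 0, "wy": 0, "wz": 0, "dx": 0.0526, "dy": 0.0257, "dz": 0, "gripper": -1},
    {"wx": 0, "wy": 0, "wz": 0, "dx": 0.0526, "dy": 0.0257, "dz": 0, "gripper": -1},
    {"wx": 0, "wy": 0, "wz": 0, "dx": 0.0526, "dy": 0.0257, "dz": 0, "gripper": -1},
    {"wx": 0, "wy": 0, "wz": 0, "dx": 0.0526, "dy": 0.0257, "dz": 0, "gripper": -1},
    {"wx": 0, "wy": 0, "wz": 0, "dx": 0.0526, "dy": 0.0257, "dz": 0, "gripper": -1},
    {"wx": 0, "wy": 0, "wz": 0, "dx": 0.0526, "dy": 0.0257, "dz": 0, "gripper": -1},
    {"wx": 0, "wy": 0, "wz": 0, "dx": 0.0526, "dy": 0.0257, "dz": 0, "gripper": -1},
    {"wx": 0, "wy": 0, "wz": 0, "dx": 0.0526, "dy": 0.0257, "dz": 0, "gripper": -1},
    {"wx": 0, "wy": 0, "wz": 0, "dx": 0.0526, "dy": 0.0257, "dz": 0, "gripper": -1},
    {"wx": 0, "wy": 0, "wz": 0, "dx": 0.0526, "dy": 0.0257, "dz": 0, "gripper": -1},
    {"wx": 0, "wy": 0, "wz": 0, "dx": 0.0526, "dy": 0.0257, "dz": 0, "gripper": -1},
  ],
)

```text
t: 3.52
tcp_pos: [0.5456, 0.1094, 0.2714]
eef_rot: [0.0, 0.707, 0.707, 0.0]
wrist_force: [1.6, -0.9, -0.1]
finger_gap: -0.002
finger_force: 0.0
```

>>> step_arm(
  moves=[
    {"wx": 0, "wy": 0, "wz": 0, "dx": 0, "dy": 0, "dz": 0.057, "gripper": -1},
    {"wx": 0, "wy": 0, "wz": 0, "dx": 0, "dy": 0, "dz": 0.057, "gripper": -1},
    {"wx": 0, "wy": 0, "wz": 0, "dx": 0, "dy": 0, "dz": 0.056, "gripper": -1},
    {"wx": 0, "wy": 0, "wz": 0, "dx": 0, "dy": 0.025, "dz": 0, "gripper": -1},
    {"wx": 0, "wy": 0, "wz": 0, "dx": 0, "dy": 0.025, "dz": 0, "gripper": -1},
    {"wx": 0, "wy": 0, "wz": 0, "dx": 0, "dy": 0.018, "dz": 0.008, "gripper": -1},
    {"wx": 0, "wy": 0, "wz": 0, "dx": 0, "dy": 0.014, "dz": 0.011, "gripper": -1},
  ],
)

```text
t: 4.4
tcp_pos: [0.6278, 0.1075, 0.082]
eef_rot: [0.0, 0.707, 0.707, 0.0]
wrist_force: [-0.7, 0.3, 1.2]
finger_gap: 0.002
finger_force: 0.7
```

>>> step_arm(
  moves=[
    {"wx": 0, "wy": 0, "wz": 0, "dx": 0, "dy": 0.01, "dz": 0.013, "gripper": -1},
    {"wx": 0, "wy": 0, "wz": 0, "dx": 0, "dy": 0.007, "dz": 0.016, "gripper": -1},
    {"wx": 0, "wy": 0, "wz": 0, "dx": 0, "dy": 0.003, "dz": 0.012, "gripper": -1},
    {"wx": 0, "wy": 0, "wz": 0, "dx": 0, "dy": 0, "dz": 0.006, "gripper": -1},
    {"wx": 0, "wy": 0, "wz": 0, "dx": 0, "dy": 0, "dz": 0, "gripper": -1},
  ],
)

```text
t: 5.03
tcp_pos: [0.6464, 0.1075, 0.036]
eef_rot: [-0.0, 0.707, 0.707, -0.0]
wrist_force: [-1.3, -1.0, 5.6]
finger_gap: -0.0
finger_force: 2.7
```

```bash
python3 - <<'E'
from h import *
a=env.camera("side");b=env.camera("top")
A=cv2.resize(a[150:310,80:260],None,fx=3,fy=3);B=cv2.resize(b[100:180,140:250],None,fx=2.4,fy=2.4)
o=np.zeros((480,800,3),np.uint8);o[:480,:540]=A;o[:192,540:800]=B[:,:260]
cv2.imwrite("pics/hasp.png",o);print(env.observe())
E
```

```text
{'t': 5.125, 'joints': array([ 1.47290966e-01,  6.07913622e-01,  1.61078631e+00, -2.70752904e-04,
        9.23359221e-01,  1.46620377e-01]), 'qvel': array([ 0.00125264,  0.00087319,  0.00092657, -0.00056572, -0.00248134,
        0.00039577]), 'tau': array([ 3.02157160e-01, -4.87538767e+01, -1.83907163e+01,  1.19838528e-01,
       -4.78435233e-01,  1.72484626e-03]), 'tcp_pos': array([0.64637697, 0.10745639, 0.03601453]), 'eef_rot': array([-5.23077482e-05,  7.06811853e-01,  7.07401539e-01, -2.51643832e-04]), 'wrist_force': array([-1.07687318, -0.7428938 ,  5.62663095]), 'ft_torque': array([-0.1133534 ,  0.32037888,  0.06999901]), 'finger_force': 2.589586526155472, 'finger_gap': 0.0014796062125646894}
```

View pics/hasp.png

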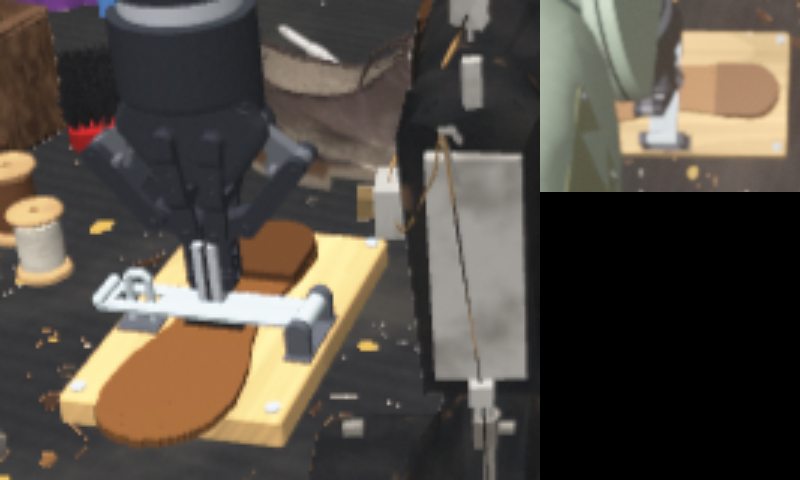

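The view shows the hasp down across the sole with the staple (side crop 135,280) through its slot. It looks level, and I'll press a little more to make sure it's shut.

>>> step_arm(
  moves=[
    {"wx": 0, "wy": 0, "wz": 0, "dx": 0, "dy": 0.005, "dz": 0.002, "gripper": -1},
    {"wx": 0, "wy": 0, "wz": 0, "dx": 0, "dy": 0, "dz": 0.001, "gripper": -1},
    {"wx": 0, "wy": 0, "wz": 0, "dx": 0, "dy": 0, "dz": 0, "gripper": -1},
  ],
)

```text
t: 5.5
tcp_pos: [0.6467, 0.1075, 0.0356]
eef_rot: [-0.003, 0.707, 0.707, -0.004]
wrist_force: [-15.6, -0.7, 25.8]
finger_gap: -0.002
finger_force: 12.9
```

>>> step_arm(
  moves=[
    {"wx": 0, "wy": 0, "wz": 0, "dx": 0, "dy": -0.005, "dz": -0.003, "gripper": -1},
    {"wx": 0, "wy": 0, "wz": 0, "dx": 0, "dy": 0, "dz": -0.04, "gripper": -1},
    {"wx": 0, "wy": 0, "wz": 0, "dx": 0, "dy": 0, "dz": -0.06, "gripper": -1},
    {"wx": 0, "wy": 0, "wz": 0, "dx": -0.02, "dy": 0, "dz": -0.05, "gripper": 1},
    {"wx": 0, "wy": 0, "wz": -2, "dx": -0.058, "dy": -0.004, "dz": 0, "gripper": 1},
    {"wx": 0, "wy": 0, "wz": 0, "dx": -0.058, "dy": -0.004, "dz": 0, "gripper": 1},
    {"wx": 0, "wy": 0, "wz": 0, "dx": -0.058, "dy": -0.004, "dz": 0, "gripper": 1},
    {"wx": 0, "wy": 0, "wz": 0, "dx": -0.058, "dy": -0.004, "dz": 0, "gripper": 1},
    {"wx": 0, "wy": 0, "wz": 0, "dx": -0.058, "dy": -0.004, "dz": 0, "gripper": 1},
    {"wx": 0, "wy": 0, "wz": 0, "dx": -0.058, "dy": -0.004, "dz": 0, "gripper": 1},
    {"wx": 0, "wy": 0, "wz": 0, "dx": -0.058, "dy": -0.004, "dz": 0, "gripper": 1},
  ],
)

```text
t: 6.88
tcp_pos: [0.6308, -0.3206, 0.1847]
eef_rot: [-0.0, 0.694, 0.72, 0.0]
wrist_force: [1.1, 0.2, 0.3]
finger_gap: 1.002
finger_force: 0.0
```

```bash
python3 - <<'E'
from h import *
a=env.camera("side");b=env.camera("top")
A=cv2.resize(a[150:310,80:300],None,fx=2.4,fy=2.4);B=cv2.resize(b[100:180,340:420],None,fx=3,fy=3)
o=np.zeros((384,800,3),np.uint8);o[:384,:528]=A;o[:240,540:780]=B
cv2.imwrite("pics/pre.png",o)
for r in env.landmark_of("side","hasp_hinge")[:1]:print(r)
E
```

```text
{'xy': [181.8, 258.4], 'p': 0.64}
```

View pics/pre.png

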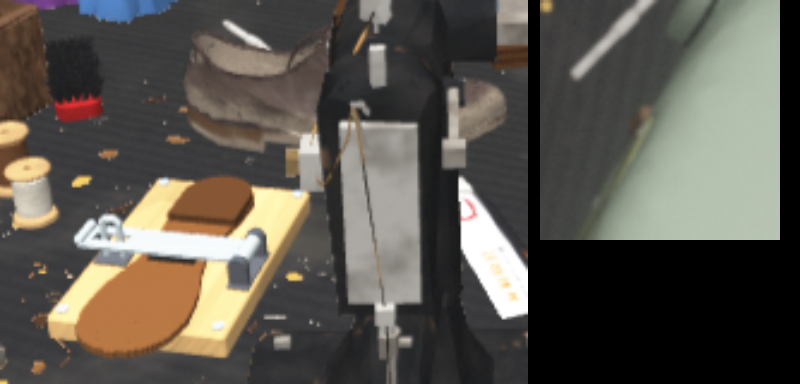

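The hasp is level and shut with the staple through it, and the shoe and tube are undisturbed. The arm now covers the block in the top view, so I'll descend on the measured pose.

>>> step_arm(
  moves=[
    {"wx": 0, "wy": 0, "wz": 0, "dx": 0.0006, "dy": -0.0163, "dz": 0, "gripper": 1},
    {"wx": 0, "wy": 0, "wz": 0, "dx": 0, "dy": 0, "dz": 0.05, "gripper": 1},
    {"wx": 0, "wy": 0, "wz": 0, "dx": 0, "dy": 0, "dz": 0.05, "gripper": 1},
    {"wx": 0, "wy": 0, "wz": 0, "dx": 0, "dy": 0, "dz": 0.04, "gripper": 1},
    {"wx": 0, "wy": 0, "wz": 0, "dx": 0, "dy": 0, "dz": 0.025, "gripper": 1},
    {"wx": 0, "wy": 0, "wz": 0, "dx": 0, "dy": 0, "dz": 0.013, "gripper": 1},
    {"wx": 0, "wy": 0, "wz": 0, "dx": 0, "dy": 0, "dz": 0, "gripper": 1},
  ],
  grip_force=50,
)

```text
t: 7.9
tcp_pos: [0.6149, -0.318, 0.0067]
eef_rot: [-0.001, 0.694, 0.72, -0.0]
wrist_force: [0.8, -0.3, 0.7]
finger_gap: 0.999
finger_force: 0.0
```

>>> step_arm(
  moves=[
    {"wx": 0, "wy": 0, "wz": 0, "dx": -0.002, "dy": 0, "dz": 0, "gripper": 1},
    {"wx": 0, "wy": 0, "wz": 0, "dx": 0, "dy": 0, "dz": 0, "gripper": -1},
    {"wx": 0, "wy": 0, "wz": 0, "dx": 0, "dy": 0, "dz": 0, "gripper": -1},
    {"wx": 0, "wy": 0, "wz": 0, "dx": 0, "dy": 0, "dz": 0, "gripper": -1},
    {"wx": 0, "wy": 0, "wz": 0, "dx": 0, "dy": 0, "dz": 0, "gripper": -1},
    {"wx": 0, "wy": 0, "wz": 0, "dx": 0, "dy": 0, "dz": 0, "gripper": -1},
  ],
  grip_force=50,
)

```text
t: 8.65
tcp_pos: [0.6156, -0.3214, 0.0084]
eef_rot: [0.001, 0.694, 0.72, 0.0]
wrist_force: [-1.3, -0.5, 5.7]
finger_gap: 0.602
finger_force: 54.0
```

>>> step_arm(
  moves=[
    {"wx": 0, "wy": 0, "wz": 0, "dx": 0, "dy": 0, "dz": -0.02, "gripper": -1},
    {"wx": 0, "wy": 0, "wz": 0, "dx": 0, "dy": 0, "dz": -0.05, "gripper": -1},
    {"wx": 0, "wy": 0, "wz": 0, "dx": 0, "dy": 0, "dz": -0.06, "gripper": -1},
    {"wx": 0, "wy": 0, "wz": 0, "dx": 0, "dy": 0, "dz": -0.05, "gripper": -1},
    {"wx": 0, "wy": 0, "wz": 0, "dx": 0, "dy": 0, "dz": 0, "gripper": -1},
  ],
)

```text
t: 9.28
tcp_pos: [0.6175, -0.3222, 0.194]
eef_rot: [0.006, 0.694, 0.72, 0.002]
wrist_force: [0.2, -0.6, -1.1]
finger_gap: 0.6
finger_force: 53.5
```

>>> step_arm(
  moves=[
    {"wx": 0, "wy": 0, "wz": 0, "dx": 0.046, "dy": 0.0047, "dz": 0, "gripper": -1},
    {"wx": 0, "wy": 0, "wz": 0, "dx": 0.046, "dy": 0.0047, "dz": 0, "gripper": -1},
    {"wx": 0, "wy": 0, "wz": 0, "dx": 0.046, "dy": 0.0047, "dz": 0, "gripper": -1},
    {"wx": 0, "wy": 0, "wz": 0, "dx": 0.046, "dy": 0.0047, "dz": 0, "gripper": -1},
    {"wx": 0, "wy": 0, "wz": 0, "dx": 0.046, "dy": 0.0047, "dz": 0, "gripper": -1},
    {"wx": 0, "wy": 0, "wz": 0, "dx": 0.046, "dy": 0.0047, "dz": 0, "gripper": -1},
    {"wx": 0, "wy": 0, "wz": 0, "dx": 0.046, "dy": 0.0047, "dz": 0, "gripper": -1},
    {"wx": 0, "wy": 0, "wz": 0, "dx": 0.046, "dy": 0.0047, "dz": 0, "gripper": -1},
    {"wx": 0, "wy": 0, "wz": 2.9, "dx": 0, "dy": 0, "dz": 0, "gripper": -1},
    {"wx": 0, "wy": 0, "wz": 0, "dx": 0, "dy": 0, "dz": 0.05, "gripper": -1},
    {"wx": 0, "wy": 0, "wz": 0, "dx": 0, "dy": 0, "dz": 0.03, "gripper": -1},
    {"wx": 0, "wy": 0, "wz": 0, "dx": 0, "dy": 0, "dz": 0, "gripper": -1},
  ],
)

```text
t: 10.78
tcp_pos: [0.6369, 0.048, 0.1037]
eef_rot: [-0.003, 0.712, 0.702, -0.003]
wrist_force: [0.3, 1.5, -1.8]
finger_gap: 0.601
finger_force: 53.3
```

```bash
python3 - <<'E'
from fit import *
o=env.observe();print(o['tcp_pos'],o['eef_rot'],o['wrist_force'])
a=env.camera("side");b=env.camera("top");cv2.imwrite("pics/s2.png",a);cv2.imwrite("pics/t2.png",b)
tz=o['tcp_pos'][2]
dr=a.copy()
P=dshape()
def draw(im,cam,p,z,c): cv2.polylines(im,[np.round(np.array([proj(cam,q) for q in place(P,*p,z)])*16*4).astype(np.int32)],True,c,1,shift=4)
A=cv2.resize(a,None,fx=4,fy=4,interpolation=cv2.INTER_CUBIC);B=cv2.resize(b,None,fx=4,fy=4,interpolation=cv2.INTER_CUBIC)
p=[o['tcp_pos'][0],o['tcp_pos'][1]-.004,-.0135]
zb=tz-.008
for im,c in((A,"side"),(B,"top")):
    draw(im,c,p,zb,(0,255,0));draw(im,c,p,zb+.04,(0,255,0));draw(im,c,[.642,.0446,-.0135],.029,(255,0,0))
O=np.zeros((480,800,3),np.uint8);O[:480,:400]=A[640:1120,520:920];O[:400,400:800]=B[400:800,720:1120];cv2.imwrite("pics/hover.png",O)
for c in("side","top"):
  for n in("tall_centre","tall_breast","seat"):
    for r in env.landmark_of(c,n)[:2]:print(c,n,r['xy'],r['p'],atz(c,r['xy'],.029 if n=="seat" else zb+.02))
E
```

```text
[0.63690609 0.04797617 0.10373068] [-0.00274799  0.71236303  0.70179873 -0.00314773] [ 0.29897226  1.45932025 -1.8251449 ]
side tall_centre [373.9, 183.1] 0.93 [ 0.28632709 -0.03381113  0.11573068]
side tall_centre [162.2, 190.0] 0.75 [0.64296878 0.04759833 0.11573068]
side tall_breast [374.5, 188.4] 0.56 [ 0.28554961 -0.01218189  0.11573068]
side seat [170.8, 234.6] 0.62 [0.63556331 0.0487025  0.029     ]
top tall_centre [352.9, 295.2] 0.76 [ 0.28777677 -0.2289141   0.11573068]
top tall_centre [215.5, 125.5] 0.57 [0.63744344 0.04694863 0.11573068]
top tall_breast [342.4, 292.3] 0.89 [ 0.29351881 -0.20843609  0.11573068]
top tall_breast [207.4, 121.5] 0.87 [0.64630578 0.06405366 0.11573068]
top seat [222.0, 136.3] 0.98 [0.64306383 0.04683302 0.029     ]
```

View pics/hover.png

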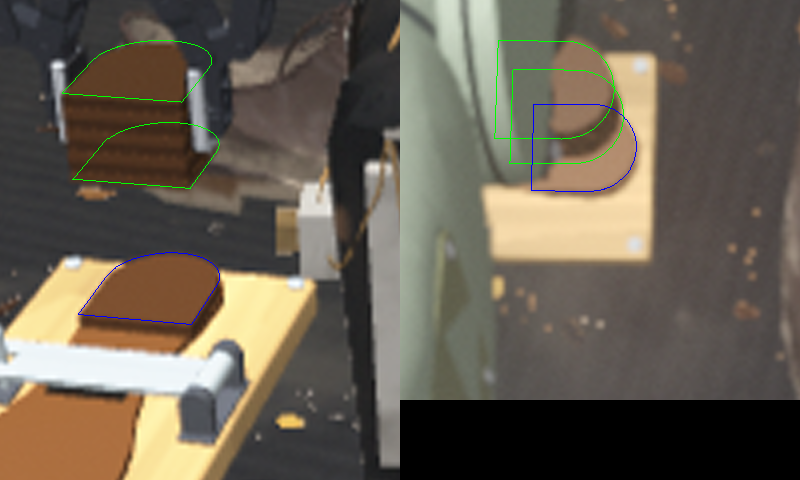

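Both overlays fit to about a millimetre: seat (blue) at side crop (80–222,255–325), block (green) above it, flat side facing the same way. I'll correct x by +5 mm, descend to about 23 mm clearance, then re-measure.

>>> step_arm(
  moves=[
    {"wx": 0, "wy": 0, "wz": 0, "dx": 0.0006, "dy": 0.005, "dz": 0, "gripper": -1},
    {"wx": 0, "wy": 0, "wz": 0, "dx": 0, "dy": 0, "dz": 0.02, "gripper": -1},
    {"wx": 0, "wy": 0, "wz": 0, "dx": 0, "dy": 0, "dz": 0.02, "gripper": -1},
    {"wx": 0, "wy": 0, "wz": 0, "dx": 0, "dy": 0, "dz": 0.005, "gripper": -1},
    {"wx": 0, "wy": 0, "wz": 0, "dx": 0, "dy": 0, "dz": 0, "gripper": -1},
    {"wx": 0, "wy": 0, "wz": 0, "dx": 0, "dy": 0, "dz": 0, "gripper": -1},
    {"wx": 0, "wy": 0, "wz": 0, "dx": 0, "dy": 0, "dz": 0, "gripper": -1},
  ],
)

```text
t: 12.05
tcp_pos: [0.6452, 0.0486, 0.0631]
eef_rot: [0.001, 0.712, 0.702, 0.001]
wrist_force: [0.6, 1.3, -1.5]
finger_gap: 0.602
finger_force: 53.3
```

```bash
python3 - <<'E'
from fit import *
o=env.observe();print(o['tcp_pos'],o['eef_rot'],o['wrist_force'])
a=env.camera("side");b=env.camera("top");cv2.imwrite("pics/s3.png",a);cv2.imwrite("pics/t3.png",b)
tz=o['tcp_pos'][2];P=dshape();k=6
def draw(im,cam,p,z,c): cv2.polylines(im,[np.round(((np.array([proj(cam,q) for q in place(P,*p,z)])+.5)*k-.5)*16).astype(np.int32)],True,c,1,shift=4)
A=cv2.resize(a,None,fx=k,fy=k,interpolation=cv2.INTER_CUBIC);B=cv2.resize(b,None,fx=k,fy=k,interpolation=cv2.INTER_CUBIC)
p=[o['tcp_pos'][0],o['tcp_pos'][1]-.004,-.0135]
zb=tz-.008
for im,c in((A,"side"),(B,"top")):
    draw(im,c,p,zb,(0,255,0));draw(im,c,p,zb+.04,(0,255,0));draw(im,c,[.642,.0446,-.0135],.029,(255,0,0))
O=np.zeros((600,800,3),np.uint8);O[:,:400]=A[1020:1620,780:1180];O[:,400:]=B[560:1160,1190:1590];cv2.imwrite("pics/near.png",O)
E
```

```text
[0.64516099 0.04861323 0.06314882] [5.36284828e-04 7.12411042e-01 7.01762000e-01 5.61571632e-04] [ 0.55151752  1.25003443 -1.48795379]
```

View pics/near.png

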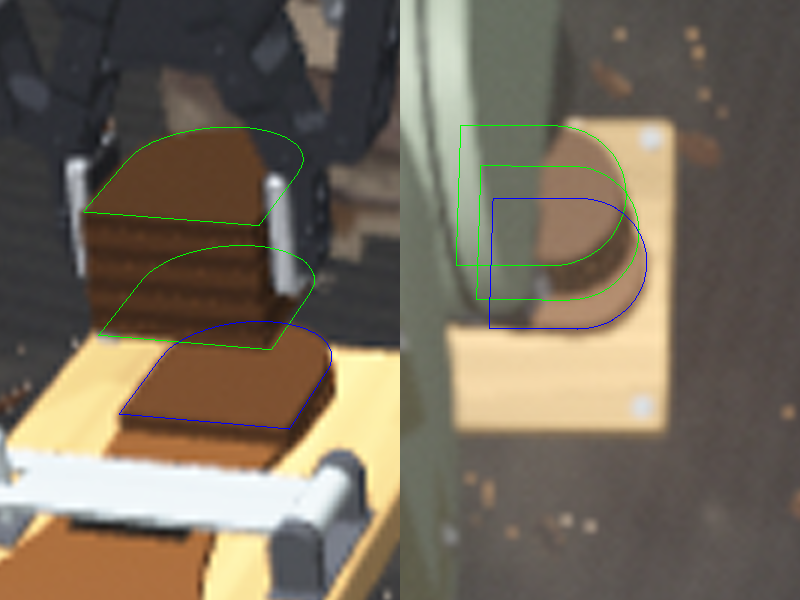

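The block outline (green) matches its prediction to under 1 mm, and so does the seat (blue). The block sits about 3 mm too far in +x, so I'll correct that and make the final descent.

>>> step_arm(
  moves=[
    {"wx": 0, "wy": 0, "wz": 0, "dx": 0.0008, "dy": -0.003, "dz": 0, "gripper": -1},
    {"wx": 0, "wy": 0, "wz": 0, "dx": 0, "dy": 0, "dz": 0, "gripper": -1},
    {"wx": 0, "wy": 0, "wz": 0, "dx": 0, "dy": 0, "dz": 0.007, "gripper": -1},
    {"wx": 0, "wy": 0, "wz": 0, "dx": 0, "dy": 0, "dz": 0.007, "gripper": -1},
    {"wx": 0, "wy": 0, "wz": 0, "dx": 0, "dy": 0, "dz": 0.003, "gripper": -1},
    {"wx": 0, "wy": 0, "wz": 0, "dx": 0, "dy": 0, "dz": 0, "gripper": -1},
    {"wx": 0, "wy": 0, "wz": 0, "dx": 0, "dy": 0, "dz": 0, "gripper": -1},
    {"wx": 0, "wy": 0, "wz": 0, "dx": 0, "dy": 0, "dz": 0, "gripper": -1},
  ],
)

```text
t: 13.15
tcp_pos: [0.6419, 0.0494, 0.0456]
eef_rot: [0.0, 0.712, 0.702, 0.0]
wrist_force: [0.1, 0.1, -1.4]
finger_gap: 0.603
finger_force: 53.3
```

```bash
python3 - <<'E'
from fit import *
o=env.observe();print(o['t'],o['tcp_pos'],o['eef_rot'],o['wrist_force'],abs(o['qvel']).max())
a=env.camera("side");b=env.camera("top")
tz=o['tcp_pos'][2];P=dshape();k=6
def draw(im,cam,p,z,c): cv2.polylines(im,[np.round(((np.array([proj(cam,q) for q in place(P,*p,z)])+.5)*k-.5)*16).astype(np.int32)],True,c,1,shift=4)
A=cv2.resize(a,None,fx=k,fy=k,interpolation=cv2.INTER_CUBIC);B=cv2.resize(b,None,fx=k,fy=k,interpolation=cv2.INTER_CUBIC)
p=[o['tcp_pos'][0],o['tcp_pos'][1]-.005,-.0135]
for im,c in((A,"side"),(B,"top")): draw(im,c,p,tz-.008,(0,255,0));draw(im,c,[.642,.0446,-.0135],.029,(255,0,0))
O=np.zeros((600,800,3),np.uint8);O[:,:400]=A[1020:1620,780:1180];O[:,400:]=B[560:1160,1190:1590];cv2.imwrite("pics/fin.png",O)
E
```

```text
13.15 [0.6418774  0.04941218 0.04555411] [2.32151297e-04 7.12404490e-01 7.01769018e-01 1.85264261e-04] [ 0.07067136  0.09658026 -1.43032205] 0.0012136051057887488
```

View pics/fin.png

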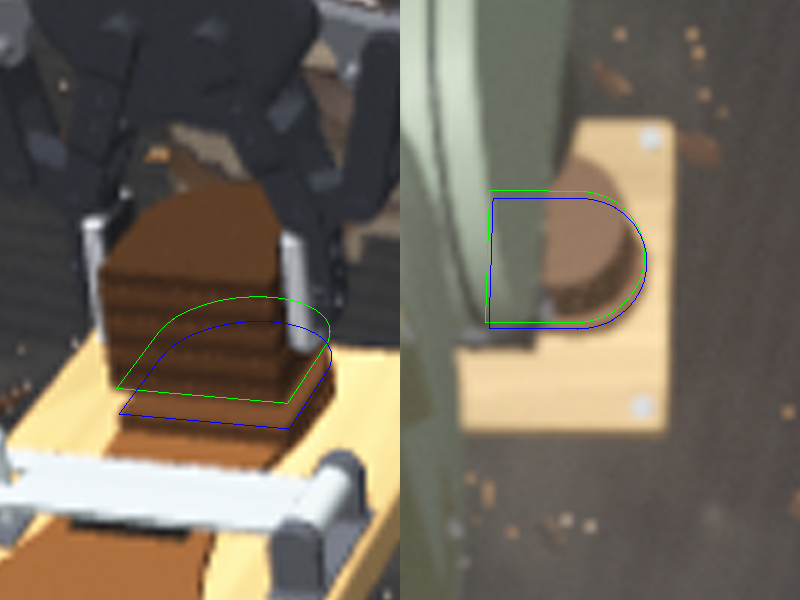

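The final view shows the block level, about 8 mm above the seat and clear of it, flat over flat. It sits 1–2 mm toward +x (block edge at side 112–280, predicted 117–288). I'll trim that and hand in.

>>> step_arm(
  moves=[
    {"wx": 0, "wy": 0, "wz": 0, "dx": 0, "dy": -0.0015, "dz": 0, "gripper": -1},
    {"wx": 0, "wy": 0, "wz": 0, "dx": 0, "dy": 0, "dz": 0, "gripper": -1},
    {"wx": 0, "wy": 0, "wz": 0, "dx": 0, "dy": 0, "dz": 0, "gripper": -1},
    {"wx": 0, "wy": 0, "wz": 0, "dx": 0, "dy": 0, "dz": 0, "gripper": -1},
    {"wx": 0, "wy": 0, "wz": 0, "dx": 0, "dy": 0, "dz": 0, "gripper": -1},
  ],
)

```text
t: 13.88
tcp_pos: [0.6402, 0.0494, 0.0453]
eef_rot: [0.0, 0.712, 0.702, -0.0]
wrist_force: [-0.0, 0.5, -2.1]
finger_gap: 0.599
finger_force: 53.3
```

```bash
python3 -c "
from bench import env
o=env.observe();print(o['tcp_pos'],o['wrist_force'],o['finger_force']);print(env.hand_in())"
```

```text
[0.64018958 0.04942038 0.04529113] [-0.00500467  0.51672452 -2.09831934] 53.34014074760489
the job is handed in; nothing more can be done
None
```

I handed the job in at about 14 s with the hasp shut and the taller block held level about 8 mm above the seat and in line with it, to within 1–2 mm by my last camera check; the hand-in returned no verdict.

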